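# Dry-assemble a turned post cap on the glue-up rod

## Robot

A 6-joint arm with a two-finger parallel gripper is mounted at the origin on the work surface. World frame = base frame: x ahead of the robot, y to its left, z up, the work surface at z = 0. Lengths are in m, angles in rad, forces in N, time in s.
With the tool pointing down it reaches from about 0.35 to 0.85 m from the base axis. Payload 8.1 kg.
Tool frame: the origin (TCP) lies midway between the tips of the shut fingers; the grasp point (between the pads) lies 19 mm behind it (robot.grip_point_offset is the distance from the TCP to the grasp point, in m); z points along the fingers, y is the line along which they close (so a half turn about z gives the same grasp; the last joint's range is limited). The gripper opens to 93 mm and grips with 3 to 60 N. Pads are 15 mm wide; open, the fingers measure 128 mm over their backs; the gripper's body (75 mm by 188 mm) begins 65 mm behind the grasp point.
Start: joints at [1.193, 0.13, 1.488, -0, 1.523, -0.085], TCP at [0.173, 0.574, 0.219] pointing down, gripper open.
Joint ranges: [-2.96, 2.96], [-0.89, 2.26], [0.02, 2.5], [-1.34, 4.48], [0, 2.73], [-2.66, 2.66]. Speed limits (rad/s): [2.39, 2.39, 2.79, 3.14, 3.14, 3.14].

## Interface

Orientations are given as a rotation vector (axis times angle).
In Python, from plant import robot, read_camera, job gives the robot as it stands.
- The arm moves only by the shell command python3 -m inch 'ROWS' [FORCE]. ROWS is JSON, one flat list of numbers, 5 for each row, row after row: the shift along the world's x, y, z in mm, then the turn about the world's z in degrees, then the opening in per cent of the stroke, from 0 (shut) to 100 (fully open). In form: [dx, dy, dz, yaw, hand, dx, dy, dz, yaw, hand, ...]. A call has 1 to 10 rows; each row is the pose to reach, as a shift and turn from the pose commanded when the call began; what a row does not reach only later rows make up. A row lasts 1/12 s, in which the tool goes at most 41.7 mm and 7.16 degrees, less where a joint would pass 70% of its speed; a pose out of reach is approached as far as the arm can. A call with a gripper value outside its range is refused whole. The fingers move at their own pace and stop on an object; FORCE is the grip in N (left out, the last holds). Time passes only in rows, so rows that repeat a pose let the fingers close. It gives the time, the measured TCP pose, the force, the opening and the grip force at its end, in the units of the state.
- robot.read_state(): the state, without advancing time (a new reading comes with each control period).
- read_camera(name): name is "scene" or "top"; returns a dict with "image" (400x640x3 uint8, blue, green, red), "K" (3x3 intrinsics, pixels), "extrinsics" (4x4, takes a point from world to camera coordinates). Camera axes: x right, y down, z forward; pixel columns grow to the right and rows downward; lengths in m; the calibration is good to about 2 mm. A picture is of the moment at which its call begins. There is no depth.
- job.close_job(): hands the job in; it is judged then, once.
The state is a dict: "t": time; "q": joint angles; "dq": joint speeds; "joint_torque": joint torques, N m; "tool_pos": TCP position; "orientation": TCP orientation; "force": force on the tool from outside, world axes, zero at the start; "wrist_torque": the same for the moment, N m; "opening": finger opening in m; "gripper_force": force on a finger pad.
Only numpy, scipy, OpenCV 4.12 (cv2) and the standard library are available. Lean on these libraries where they do the work, as an engineer would, in place of code of your own. Each camera call takes 0.05 s, during which the arm holds its last target. There are 200 camera calls.

## Task

Dry-fit the turned wooden post cap on the stand with the steel rod: thread the square plinth onto the rod first, then the larger of the two round bead rings, then the vase with its flared mouth upward, and last lift the finial out of its drilled block and seat it upright with its tenon fully down in the mouth of the vase. Every piece must sit flat on the one below; leave the smaller ring, the mallet and the glue bottle where they are.

Things in the scene. Friction and masses are not known exactly. Their poses are not given: they have to be found in the camera images.
- stand: Fixed stand: round grey-painted board, 84 mm diameter, 18 mm thick, flat on the bench, with an upright steel rod of 12 mm diameter in its middle. The rod's rounded end stands 68 mm above the bench, 50 mm above the board. Origin: centre of the board's underside on the bench, on the rod's axis; z up.
- plinth_center (a point): Square wooden plinth, 62 x 62 mm, 20 mm high, with an upright through-bore of 22 mm in its middle; loose, lies flat on the bench. The point is its centre, half-way up, on the bore's axis. x and y axes are square to its sides, z up. About 60 g.
- ring_center (a point): The larger round wooden bead ring, 60 mm outer diameter, 16 mm high, through-bore 22 mm; loose, lies flat on the bench. The point is its centre, half-way up, on the bore's axis; z up. About 40 g.
- spare_center (a point): The smaller round wooden bead ring, 44 mm outer diameter, 16 mm high, bore 22 mm. A spare: not used, to be left where it lies. The point is its centre, half-way up.
- vase_center (a point): Round wooden vase, 70 mm high, loose, upright on the bench, mouth up, about 110 g. Lower part: a 56 mm diameter drum (grip it 16 to 44 mm above the foot); above it a neck flaring to a rim of 50 mm. 24 mm bore from the foot up; at the top a funnel mouth, 34 mm at the rim, narrows to 18 mm at 22 mm depth and opens into the bore. Point: on its axis, 35 mm above the foot; z up.
- finial_knob (a point): Wooden finial, 71 mm long, about 50 g: tenon 12 mm diameter, 30 mm long; above it a flat collar 44 mm diameter, 5 mm thick; above that a knob 32 mm diameter, 36 mm high, straight-sided up to 27 mm above the collar. It stands in the drilled block, collar on the block's top. Point: the knob's centre on the axis, 18 mm above the collar's top face, 53 mm above the tenon's end; z up.
- holder: Fixed drilled block of dark wood, 70 x 70 mm, 40 mm high, with an 18 mm hole in the middle of its top in which the finial's tenon stands. Origin: centre of its underside on the bench; z up.
- mallet_center (a point): Bystander: wooden joiner's mallet lying on the bench at the robot's right. The point is the middle of its head, which is 65 x 110 x 60 mm (x, y, z); the 220 mm handle runs from it towards its -x. Leave it alone.
- glue: Bystander: white glue bottle standing on the bench at the robot's left, 60 mm diameter, 160 mm high. Origin: centre of its underside. Leave it alone.

How it is judged:
By the outcome, as a careful person would: the job done as asked, in the order asked, and still so for the second after the job is handed in, with the robot touching nothing.
It also fails if it takes over 90 s, if anything falls off the work surface, if the arm or the gripper's body presses on something with over 40 N, if the wrist force passes 120 N, or if a joint passes its speed limit or range.

## Working session

There is one attempt and no reset: what is moved stays moved. The work goes in short steps, Python scripts to look and compute and a shell command to move; the robot and the scene stay as the last step left them, time stands still between calls to the robot, and variables do not carry over. Pictures are saved under pics/ and viewed, at most 14 in all, crops included, and the job is handed in when it is done.

```bash
ls; mkdir -p pics
python3 - <<'E'
from plant import robot, read_camera, job
import cv2,numpy as np
for n in("scene","top"):
    c=read_camera(n);cv2.imwrite(f"pics/{n}0.png",c["image"]);print(n,c["K"].tolist(),np.round(c["extrinsics"],4).tolist())
s=robot.read_state();print(s,robot.grip_point_offset)
E
```

```text
pics
scene [[370.9687171191537, 0.0, 316.8555533440003], [0.0, 370.9687171191537, 198.8838393218234], [0.0, 0.0, 1.0]] [[0.8384, 0.5449, 0.0104, -0.4676], [0.4623, -0.7008, -0.5433, -0.23], [-0.2887, 0.4603, -0.8395, 1.2231], [0.0, 0.0, 0.0, 1.0]]
top [[505.23990612672975, 0.0, 315.7429127890083], [0.0, 505.23990612672975, 199.8045941519957], [0.0, 0.0, 1.0]] [[-0.0245, -0.9997, 0.006, -0.0055], [-0.9843, 0.0231, -0.1752, 0.5552], [0.175, -0.0102, -0.9845, 1.4082], [0.0, 0.0, 0.0, 1.0]]
{'t': 0.1, 'q': array([ 1.19261014e+00,  1.31068034e-01,  1.48914222e+00, -3.39381893e-07,
        1.52298903e+00, -8.53958761e-02]), 'dq': array([ 2.23348534e-04, -1.01823313e-03, -3.14444083e-03, -7.24612491e-04,
        5.03380606e-04,  3.61983682e-05]), 'joint_torque': array([ 5.68546554e-06, -5.61337495e+01, -4.93101311e+01,  7.69842183e-02,
        2.89778388e-02, -2.77539058e-06]), 'tool_pos': array([0.17296771, 0.57401036, 0.21771832]), 'orientation': array([-4.58218976e-01, -3.10762240e+00,  2.45603391e-03]), 'force': array([ 0.54289352, -0.29534871,  0.16810063]), 'wrist_torque': array([-0.00939807, -0.05142913, -0.02944741]), 'gripper_force': 0.0, 'opening': 0.09294976205351681} 0.0188
```

View pics/scene0.png

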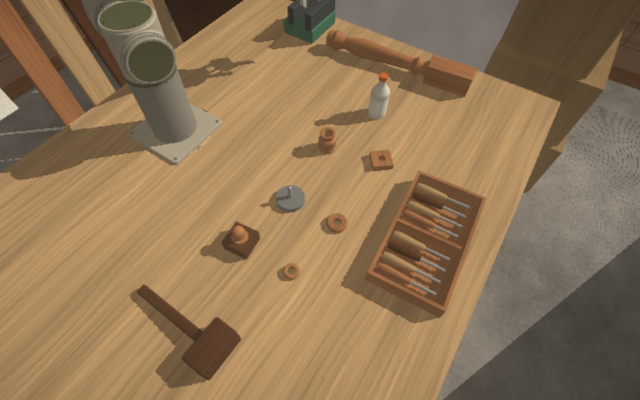

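View pics/top0.png

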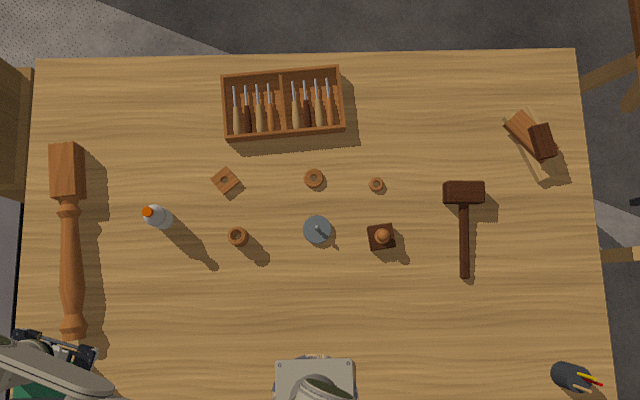

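The scene view shows all parts clear of each other. In the top view the plinth is near (226,180), the ring (313,178), the spare (376,185), the vase (237,237), the stand (317,229) and the holder with finial (382,237). I'll segment these next.

```bash
cat > h.py <<'E'
import cv2,numpy as np
from plant import robot, read_camera, job
def ray(c,uv,z):
    R=c["extrinsics"][:3,:3];t=c["extrinsics"][:3,3];o=-R.T@t
    d=R.T@np.linalg.inv(c["K"])@np.array([uv[0],uv[1],1.]);return o+d*(z-o[2])/d[2]
def proj(c,p):
    q=c["K"]@(c["extrinsics"][:3,:3]@np.asarray(p)+c["extrinsics"][:3,3]);return q[:2]/q[2]
def reddish(img):
    b,g,r=[x.astype(float)+1 for x in cv2.split(img)];return r/g
E
python3 - <<'E'
from h import *
out=[]
for n,(x0,x1,y0,y1) in {"top":(200,410,155,265),"scene":(210,410,110,290)}.items():
    c=read_camera(n);im=c["image"];ra=reddish(im)
    print(n,np.round(np.percentile(ra[y0:y1,x0:x1],[5,25,50,75,90,95,98]),2))
    cr=im[y0:y1,x0:x1];s=3.8 if n=="top" else 2.8
    a=cv2.resize(cr,None,fx=s,fy=s,interpolation=cv2.INTER_CUBIC)
    if n=="top":
        m=np.clip((ra[y0:y1,x0:x1]-1)*255,0,255).astype(np.uint8);m=cv2.resize(m,(a.shape[1],150*0+a.shape[0]),interpolation=cv2.INTER_NEAREST)
        a=np.vstack([a,cv2.merge([m]*3)])
        a=cv2.resize(a,None,fx=.7,fy=.7) if a.shape[0]>600 else a
    cv2.imwrite(f"pics/{n}1.png",a);print(a.shape)
E
```

```text
top [1.22 1.24 1.25 1.27 1.31 1.51 1.59]
(585, 559, 3)
scene [1.24 1.25 1.25 1.26 1.4  1.44 1.46]
(504, 560, 3)
```

View pics/top1.png

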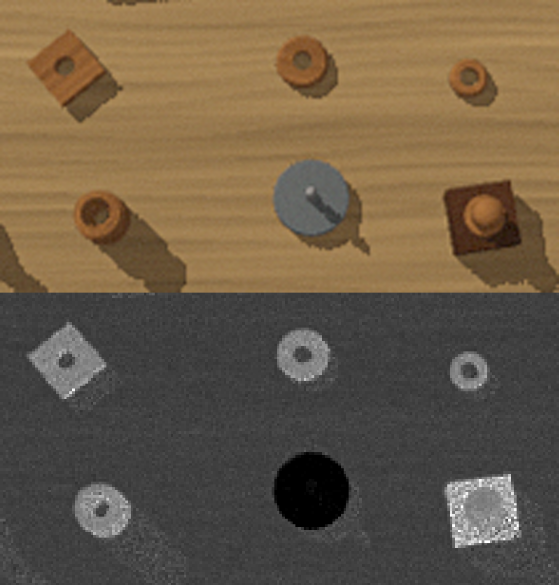

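The r/g ratio separates the parts well: wood is above about 1.35 and the painted stand below 1.1. Next I'll take contours and cast rays.

```bash
cat > meas.py <<'E'
from h import *
# name: mid-silhouette height, approx top pixel
N={"plinth":(.010,(226,180)),"ring":(.008,(313,178)),"spare":(.008,(376,185)),"vase":(.03,(237,237)),"stand":(.0165,(317,229)),"holder":(.03,(382,237))}
def contours(c,name):
    ra=cv2.GaussianBlur(reddish(c["image"]),(0,0),.8) 
    m=(ra<1.13) if name=="stand" else (ra>1.36)
    m=cv2.morphologyEx(m.astype(np.uint8),cv2.MORPH_OPEN,np.ones((3,3)))
    return cv2.findContours(m,cv2.RETR_EXTERNAL,cv2.CHAIN_APPROX_NONE)[0]
if __name__=="__main__":
  cs={n:read_camera(n) for n in("top","scene")}
  print("cam",[np.round(-c["extrinsics"][:3,:3].T@c["extrinsics"][:3,3],3) for c in cs.values()])
  for k,(z,uv) in N.items():
    p0=ray(cs["top"],uv,z)
    for n,c in cs.items():
        t=proj(c,p0);ok=[q for q in contours(c,k) if abs(cv2.pointPolygonTest(q,(float(t[0]),float(t[1])),True))<14 and cv2.contourArea(q)>30]
        if not ok: print(k,n,"none");continue
        q=max(ok,key=cv2.contourArea);w=np.array([ray(c,p,z)[:2] for p in q[:,0].astype(float)],np.float32)*1000
        r=cv2.minAreaRect(w);h=cv2.convexHull(w);M=cv2.moments(h);e=cv2.fitEllipse(w)
        print(k,n,"rect",np.round(r[0],1),np.round(r[1],1),round(r[2],1),"cen",round(M['m10']/M['m00'],1),round(M['m01']/M['m00'],1),"ell",np.round(e[0],1),np.round(e[1],1))
E
python3 meas.py
```

```text
cam [array([ 0.3  , -0.004,  1.484]), array([ 0.852, -0.469,  0.907])]
plinth top rect [627.4 250.5] [68.1 63.7] 38.9 cen 627.4 250.4 ell [627.2 250.4] [71.  77.5]
plinth scene rect [629.4 254.2] [65.4 74.1] 39.5 cen 628.8 254.4 ell [628.8 254.2] [71.3 81.7]
ring top rect [627.1 -14.2] [56.9 58.1] 88.7 cen 628.1 -14.1 ell [628.3 -14. ] [57.5 58.5]
ring scene rect [630.6  -9.5] [55.7 57.5] 32.2 cen 630.7 -10.1 ell [630.7 -10.2] [55.4 57.4]
spare top rect [ 605.9 -200.3] [42.1 42.7] 88.7 cen 605.8 -200.3 ell [ 605.7 -200.3] [42.4 43.6]
spare scene rect [ 607.9 -196.7] [38.9 37.9] 33.3 cen 607.8 -196.9 ell [ 607.7 -196.8] [39.5 39.8]
vase top rect [456.2 207.7] [58.3 54.9] 88.6 cen 456.3 207.7 ell [456.3 207.7] [53.6 62.8]
vase scene rect [456.3 217.3] [ 47.6 104.8] 32.8 cen 456.3 216.5 ell [456.4 216. ] [ 51.2 114.4]
stand top rect [474.2 -19.3] [79.  82.2] 88.6 cen 474.3 -19.3 ell [474.4 -19.4] [80.2 81.7]
stand scene rect [479.8 -21.7] [80.4 85.4] 34.1 cen 479.7 -20.6 ell [479.5 -20.3] [80.5 86.6]
holder top rect [ 446.2 -204.7] [74.6 77.9] 6.3 cen 446.5 -204.7 ell [ 446.6 -204.7] [82.8 87.3]
holder scene rect [ 452.6 -204.1] [82.  77.1] 7.6 cen 455.1 -201.0 ell [ 455.9 -200.1] [71.8 94.1]
```

View pics/scene1.png

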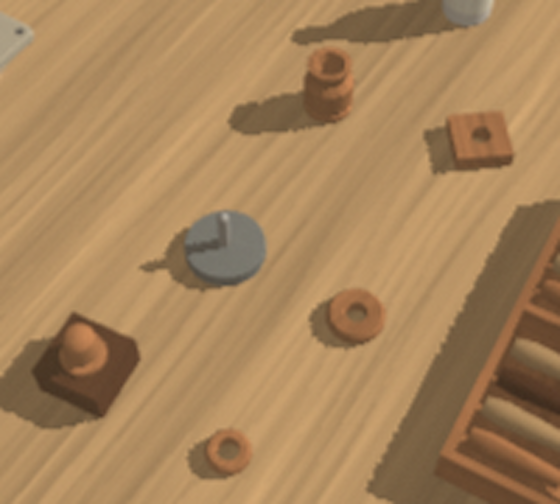

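Top and scene agree after a consistent offset of about (2, 3.6) mm, and the sizes match. Averages in mm: plinth (628,252) with its sides at 39°, ring (629,-12), stand (476,-18), vase (457.5,211), holder about (448,-204). The plinth goes first: the closing axis is now at 73.2°, so I turn it −34°.

```bash
python3 -m inch '[228,-161,0,-34,100,455,-322,0,-34,100,455,-322,0,-34,100,455,-322,0,-34,100,455,-322,0,-34,100,455,-322,0,-34,100,455,-322,0,-34,100,455,-322,0,-34,100,455,-322,0,-34,100,455,-322,0,-34,100]' 30; python3 -c "
from plant import robot
s=robot.read_state();print(s['tool_pos']*1000,s['orientation'])"
```

```text
t: 1.13
tool_pos: [0.5147, 0.3323, 0.2187]
orientation: [1.347, 2.838, 0.0]
force: [0.0, 0.1, 0.2]
opening: 0.0933
gripper_force: 0.0
[514.73683898 332.26961092 218.74198964] [1.34697931e+00 2.83807267e+00 4.74397158e-04]
```

```bash
python3 -m inch '[113,-80,0,0,100,113,-80,0,0,100,113,-80,0,0,100,113,-80,0,0,100,113,-80,-60,0,100,113,-80,-90,0,100,113,-80,-120,0,100,113,-80,-120,0,100,113,-80,-120,0,100]'
```

```text
t: 1.88
tool_pos: [0.6238, 0.2533, 0.096]
orientation: [-1.345, -2.834, 0.007]
force: [-0.5, 0.4, -0.1]
opening: 0.0928
gripper_force: 0.0
```

Run:
```python
from h import *
print(robot.read_state()["tool_pos"])
c=read_camera("scene");t=proj(c,(.628,.252,.05)).astype(int);print(t)
x,y=t;cr=c["image"][y-70:y+70,x-90:x+90];cv2.imwrite("pics/g1.png",cv2.resize(cr,None,fx=3.5,fy=3.5,interpolation=cv2.INTER_CUBIC))
```

```text
[0.62380207 0.25329751 0.09596454]
[382 151]
```

View pics/g1.png

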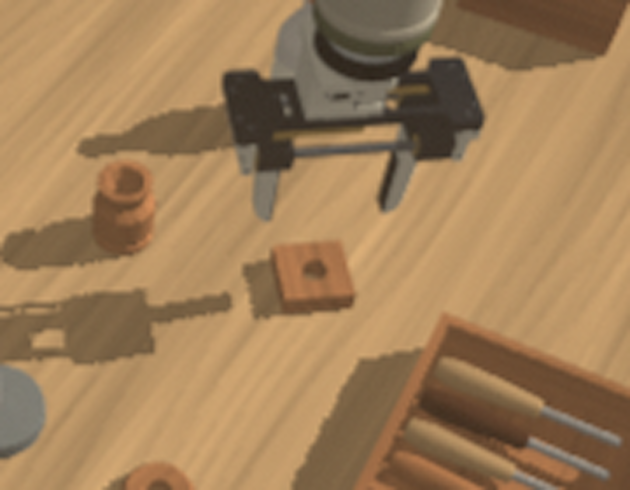

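The scene view shows the open fingers straddling the plinth (at about (315,270) in the crop), square to its sides. I'll descend in two steps.

```bash
python3 -m inch '[0,0,-30,0,100,0,0,-55,0,100,0,0,-70,0,100,0,0,-70,0,100,0,0,-70,0,100,0,0,-70,0,100]'
```

```text
t: 2.43
tool_pos: [0.6281, 0.2545, 0.0317]
orientation: [1.346, 2.836, 0.004]
force: [0.3, 1.0, 0.4]
opening: 0.0927
gripper_force: 0.0
```

```bash
python3 -m inch '[0,0,-15,0,100,0,0,-22,0,100,0,0,-22,0,100,0,0,-22,0,100,0,0,-22,0,100]'; python3 -m inch '[0,0,0,0,100]'
```

```text
t: 2.85
tool_pos: [0.6262, 0.2537, 0.0065]
orientation: [-1.347, -2.838, 0.0]
force: [0.2, -0.3, 0.5]
opening: 0.0928
gripper_force: 0.0
t: 2.93
tool_pos: [0.6266, 0.2539, 0.007]
orientation: [1.347, 2.838, 0.001]
force: [0.6, -0.2, 0.1]
opening: 0.093
gripper_force: 0.0
```

```bash
python3 -m inch '[1.5,-1.5,-3,0,100,1.5,-1.5,-3,0,100,1.5,-1.5,-3,0,40,1.5,-1.5,-3,0,40,1.5,-1.5,-3,0,40,1.5,-1.5,-3,0,40,1.5,-1.5,-3,0,40,1.5,-1.5,-3,0,40,1.5,-1.5,-3,0,40,1.5,-1.5,-3,0,40]' 25
```

```text
t: 3.77
tool_pos: [0.6278, 0.2523, 0.0037]
orientation: [1.347, 2.838, 0.0]
force: [0.2, -0.4, 1.0]
opening: 0.0617
gripper_force: 25.0
```

```bash
python3 -m inch '[0,0,15,0,40,0,0,45,0,40,0,0,80,0,40,0,0,110,0,40,-30,-40,110,-7,40,-56,-72,110,-14,40,-80,-104,110,-21,40,-98,-140,110,-28,40,-116,-176,110,-35,40,-132,-212,110,-39,40]'; python3 -m inch '[-12,-33,0,0,40,-19,-57,0,0,40,-19,-57,0,0,40,-19,-57,0,0,40,-19,-57,0,0,40,-19,-57,0,0,40]'
python3 - <<'E'
from h import *
s=robot.read_state();print(s["tool_pos"],s["orientation"])
for n in("top","scene"):
    c=read_camera(n);t=proj(c,(.476,-.018,.09)).astype(int);print(n,t)
    x,y=t;cr=c["image"][y-50:y+50,x-60:x+60];cv2.imwrite(f"pics/p_{n}.png",cr)
a=[cv2.resize(cv2.imread(f"pics/p_{n}.png"),None,fx=3.3,fy=3.3*1,interpolation=cv2.INTER_CUBIC) for n in("top","scene")]
cv2.imwrite("pics/p1.png",np.hstack(a))
E
```

```text
t: 4.6
tool_pos: [0.495, 0.0401, 0.1147]
orientation: [2.223, 2.219, 0.001]
force: [0.0, -0.5, -0.1]
opening: 0.0615
gripper_force: 25.0
t: 5.1
tool_pos: [0.4777, -0.0149, 0.1142]
orientation: [2.216, 2.227, 0.001]
force: [-0.7, -0.3, -0.5]
opening: 0.0617
gripper_force: 25.0
[ 0.47772115 -0.01487065  0.11417235] [2.21584657e+00 2.22657614e+00 1.10229553e-03]
top [316 225]
scene [288 181]
```

View pics/p1.png

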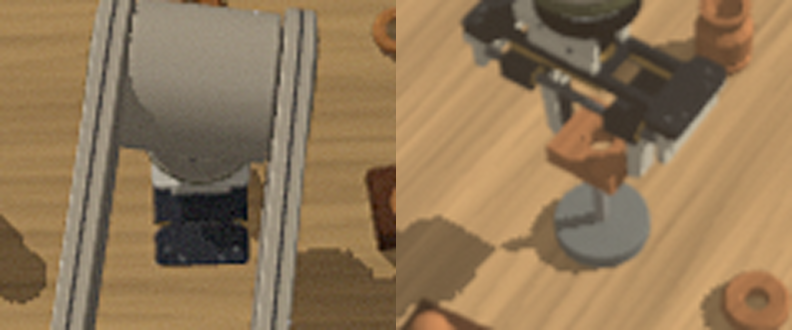

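The top view is blocked by the arm. In the scene view the plinth is held over the rod (rod at about (600,200) in the picture). I'll use the held plinth to check the scene camera's offset in the robot frame.

```bash
cat > off.py <<'E'
from h import *
c=read_camera("scene");s=robot.read_state();T=s["tool_pos"];z0=T[2]-.0037
ra=cv2.GaussianBlur(reddish(c["image"]),(0,0),.8)
m=cv2.morphologyEx((ra>1.36).astype(np.uint8),cv2.MORPH_OPEN,np.ones((3,3)))
t=proj(c,(T[0],T[1],z0))
q=[k for k in cv2.findContours(m,cv2.RETR_EXTERNAL,cv2.CHAIN_APPROX_NONE)[0] if abs(cv2.pointPolygonTest(k,tuple(map(float,t)),True))<15 and cv2.contourArea(k)>60]
q=max(q,key=cv2.contourArea)[:,0]
P=np.array([proj(c,(T[0]+a*.031,T[1]+b*.031,z0+h)) for a in(-1,1) for b in(-1,1) for h in(0,.02)])
print("obs  L,R,bottom",q[q[:,0].argmin()],q[q[:,0].argmax()],q[q[:,1].argmax()])
print("pred L,R,bottom",P[P[:,0].argmin()].round(1),P[P[:,0].argmax()].round(1),P[P[:,1].argmax()].round(1))
print("mm/px",1000*(ray(c,t+[1,0],z0)-ray(c,t,z0))[:2],1000*(ray(c,t+[0,1],z0)-ray(c,t,z0))[:2])
E
python3 off.py
```

```text
obs  L,R,bottom [274 175] [296 184] [290 187]
pred L,R,bottom [271.9 175. ] [305.1 174.2] [291.7 190.2]
mm/px [2.21577766 1.46446625] [ 1.90341481 -2.68196115]
```

Consistent to within a pixel or two, so I trust the averaged stand at (476,-18). I'll lower to just above the rod, then slowly.

```bash
python3 -m inch '[-1.5,-3,-20,0,40,-1.5,-3,-36,0,40,-1.5,-3,-36,0,40,-1.5,-3,-36,0,40,-1.5,-3,-36,0,40,-1.5,-3,-36,0,40]'
python3 - <<'E'
from h import *
c=read_camera("scene");t=proj(c,(.476,-.018,.06)).astype(int);print(t)
x,y=t;cr=c["image"][y-45:y+45,x-55:x+55];cv2.imwrite("pics/p2.png",cv2.resize(cr,None,fx=6,fy=6,interpolation=cv2.INTER_CUBIC))
E
```

```text
t: 5.75
tool_pos: [0.4766, -0.0187, 0.0789]
orientation: [2.216, 2.225, 0.002]
force: [-0.8, 0.1, -1.3]
opening: 0.0619
gripper_force: 25.0
[288 188]
```

View pics/p2.png

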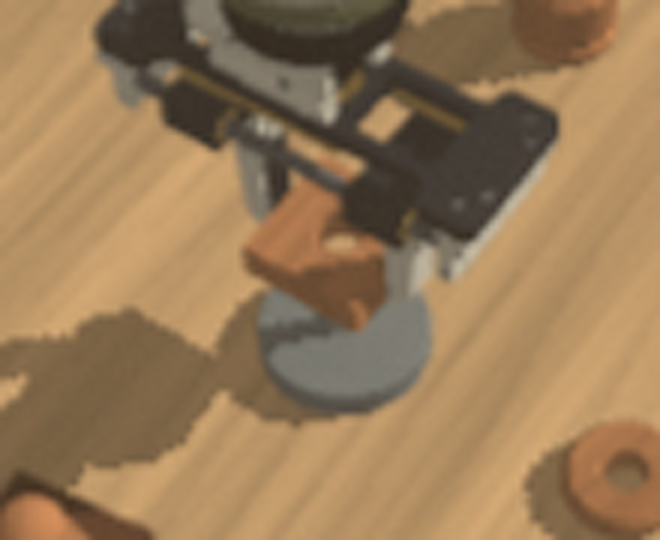

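The plinth is level, just above the rod top, and hides the rod. I'll lower it 15 mm and watch the force.

```bash
python3 -m inch '[-0.5,0.5,-3,0,40,-0.5,0.5,-6,0,40,-0.5,0.5,-9,0,40,-0.5,0.5,-12,0,40,-0.5,0.5,-15,0,40,-0.5,0.5,-15,0,40,-0.5,0.5,-15,0,40]'
```

```text
t: 6.38
tool_pos: [0.4749, -0.0183, 0.0623]
orientation: [-2.217, -2.225, 0.001]
force: [0.2, 0.5, -0.1]
opening: 0.0617
gripper_force: 25.0
```

```bash
python3 -m inch '[0,0,-8,0,40,0,0,-16,0,40,0,0,-24,0,40,0,0,-30,0,40,0,0,-35,0,40,0,0,-38,0,40,0,0,-38,0,40,0,0,-38,0,40]'; python3 -m inch '[0,0,-1.5,0,40,0,0,-2.5,0,40,0,0,-2.5,0,40,0,0,-2.5,0,40]'
```

```text
t: 7.05
tool_pos: [0.4751, -0.0183, 0.0245]
orientation: [-2.217, -2.226, 0.0]
force: [0.5, 0.6, -0.8]
opening: 0.0619
gripper_force: 25.0
t: 7.38
tool_pos: [0.4753, -0.0183, 0.0223]
orientation: [2.217, 2.226, 0.0]
force: [-0.3, -0.5, 0.1]
opening: 0.0619
gripper_force: 25.0
```

```bash
python3 -m inch '[0,0,-0.8,0,40,0,0,-0.8,0,40,0,0,-0.8,0,40]'; python3 -m inch '[0,0,0,0,60,0,0,0,0,80,0,0,0,0,80,0,0,0,0,80,0,0,20,0,80,0,0,60,0,90,0,0,100,0,100,0,0,100,0,100]'
```

```text
t: 7.63
tool_pos: [0.4755, -0.0183, 0.0217]
orientation: [2.217, 2.225, 0.001]
force: [0.1, 0.8, 1.7]
opening: 0.0621
gripper_force: 25.0
t: 8.3
tool_pos: [0.48, -0.0189, 0.1296]
orientation: [2.21, 2.219, 0.011]
force: [1.3, 0.1, 1.0]
opening: 0.0899
gripper_force: 0.0
```

Contact came at exactly the expected height and the plinth is released. Now the ring at (629,-12).

```bash
python3 -m inch '[40,2,0,0,100,80,4,0,0,100,120,5,0,0,100,153.5,6,0,0,100,153.5,6,-30,0,100,153.5,6,-60,0,100,153.5,6,-90,0,100,153.5,6,-100,0,100,153.5,6,-100,0,100,153.5,6,-100,0,100]'; python3 -m inch '[0,0,-12,0,100,0,0,-17,0,100,0,0,-17,0,100,0,0,-17,0,100,0,0,-17,0,100]'
```

```text
t: 9.13
tool_pos: [0.6285, -0.0123, 0.0215]
orientation: [-2.217, -2.225, 0.001]
force: [0.7, 0.4, 0.2]
opening: 0.0929
gripper_force: 0.0
t: 9.55
tool_pos: [0.6291, -0.0123, 0.0051]
orientation: [2.217, 2.225, 0.001]
force: [-0.0, -0.3, 0.2]
opening: 0.0935
gripper_force: 0.0
```

```bash
python3 meas.py | grep -v vase
python3 - <<'E'
from h import *
c=read_camera("scene");t=proj(c,(.53,-.015,.03)).astype(int);print(t)
x,y=t;cr=c["image"][y-60:y+50,x-70:x+70];cv2.imwrite("pics/r1.png",cv2.resize(cr,None,fx=5,fy=5,interpolation=cv2.INTER_CUBIC))
E
```

```text
cam [array([ 0.3  , -0.004,  1.484]), array([ 0.852, -0.469,  0.907])]
plinth top none
plinth scene none
ring top none
ring scene rect [630.9 -16.9] [57.6 46.8] 0.6 cen 631.1 -14.5 ell [631.3 -15.3] [45.3 58. ]
spare top rect [ 605.9 -200.3] [42.1 42.7] 88.7 cen 605.8 -200.2 ell [ 605.6 -200.1] [42.  43.3]
spare scene rect [ 607.9 -196.7] [38.9 37.9] 33.3 cen 607.9 -196.9 ell [ 607.8 -196.8] [39.1 40.2]
stand top none
stand scene rect [516.9 -15.9] [14.7 51.7] 0.9 cen 516.2 -14.9 ell [516.2 -13.9] [13.6 57.1]
holder top rect [ 446.6 -204.5] [74.3 77.3] 6.7 cen 446.4 -204.6 ell [ 446.2 -204.4] [82.5 86.5]
holder scene rect [ 451.8 -207.5] [65.  86.3] 21.4 cen 453.7 -202.0 ell [ 452.5 -201.3] [55.5 91.4]
[305 202]
```

View pics/r1.png

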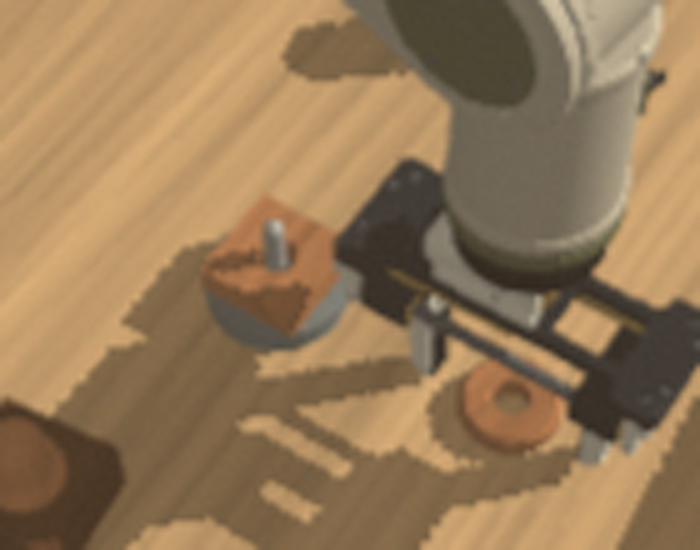

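The plinth lies flat on the board with the rod through its bore (rod base near (278,265) in the crop). The ring lies between the open fingers, at (512,405). Grip it and lift.

```bash
python3 -m inch '[0,0,0,0,40,0,0,0,0,40,0,0,0,0,40,0,0,0,0,40,0,0,0,0,40,0,0,0,0,40,0,0,0,0,40,0,0,0,0,40]' 25; python3 -m inch '[0,0,15,0,40,0,0,45,0,40,0,0,80,0,40,0,0,100,0,40,-40,-2,100,0,40,-80,-3,100,0,40,-120,-5,100,0,40,-153.5,-6,90,0,40,-153.5,-6,78,0,40,-153.5,-6,78,0,40]';python3 -m inch '[0,0,0,0,40,0,0,0,0,40,0,0,0,0,40]'
```

```text
t: 10.37
tool_pos: [0.6287, -0.0123, 0.0043]
orientation: [-2.217, -2.226, 0.0]
force: [-0.6, 0.6, -0.0]
opening: 0.0596
gripper_force: 25.0
t: 11.2
tool_pos: [0.4719, -0.018, 0.0798]
orientation: [-2.215, -2.223, 0.003]
force: [-0.0, 0.2, -0.2]
opening: 0.0598
gripper_force: 25.0
t: 11.45
tool_pos: [0.4771, -0.0185, 0.0836]
orientation: [2.216, 2.225, 0.002]
force: [-0.3, -0.2, -0.1]
opening: 0.0597
gripper_force: 25.0
```

```bash
python3 -m inch '[-1,0,-5,0,40,-1,0,-10,0,40,-1,0,-14,0,40,-1,0,-18,0,40,-1,0,-21,0,40,-1,0,-24,0,40,-1,0,-24,0,40]'; python3 -m inch '[0,0,-5,0,40,0,0,-10,0,40,0,0,-15,0,40,0,0,-15,0,40,0,0,-15,0,40,0,0,-15,0,40]'
```

```text
t: 12.03
tool_pos: [0.4736, -0.0182, 0.0575]
orientation: [-2.216, -2.225, 0.001]
force: [0.4, -0.3, -0.5]
opening: 0.0601
gripper_force: 25.0
t: 12.53
tool_pos: [0.4741, -0.0183, 0.0433]
orientation: [-2.217, -2.226, 0.0]
force: [-0.4, 0.5, 0.4]
opening: 0.0597
gripper_force: 25.0
```

```bash
python3 -m inch '[1,0,-0.6,0,40,1,0,-1.2,0,40,1,0,-1.2,0,40,1,0,-1.2,0,40]'; python3 -m inch '[0,0,0,0,60,0,0,0,0,80,0,0,0,0,80,0,0,0,0,80,0,0,20,0,80,0,0,60,0,90,0,0,100,0,100,0,0,100,0,100]'
```

```text
t: 12.87
tool_pos: [0.4753, -0.0183, 0.0422]
orientation: [2.217, 2.226, 0.0]
force: [-0.1, 0.3, 1.0]
opening: 0.0601
gripper_force: 25.0
t: 13.53
tool_pos: [0.4799, -0.0189, 0.1507]
orientation: [2.21, 2.219, 0.011]
force: [1.0, -0.5, 1.0]
opening: 0.0897
gripper_force: 0.0
```

The ring is seated with contact at 42.2 mm. Next the vase: I turn the closing axis to y and go above it.

```bash
python3 -m inch '[-3,35,0,7,100,-6,70,0,14,100,-9,105,0,21,100,-11,140,0,28,100,-13,175,0,35,100,-15,210,0,42,100,-18,230,0,49,100,-18,230,0,56,100,-18,230,0,63,100,-18,230,0,70,100]'; python3 -m inch '[0,0,0,7,100,0,0,0,14,100,0,0,0,20,100,0,0,-10,20,100,0,0,-30,20,100,0,0,-50,20,100,0,0,-50,20,100,0,0,-50,20,100,0,0,-50,20,100]'
python3 - <<'E'
from h import *
c=read_camera("scene");t=proj(c,(.466,.08,.05)).astype(int);print(t)
x,y=t;cr=c["image"][y-65:y+65,x-85:x+85];cv2.imwrite("pics/v1.png",cv2.resize(cr,None,fx=4.5,fy=4.5,interpolation=cv2.INTER_CUBIC))
E
```

```text
t: 14.37
tool_pos: [0.457, 0.2124, 0.1419]
orientation: [0.528, 3.097, -0.0]
force: [0.4, 0.4, -0.0]
opening: 0.0928
gripper_force: 0.0
t: 15.12
tool_pos: [0.4574, 0.2118, 0.0926]
orientation: [-0.004, 3.141, 0.0]
force: [0.7, -0.1, 0.3]
opening: 0.0931
gripper_force: 0.0
[305 165]
```

View pics/v1.png

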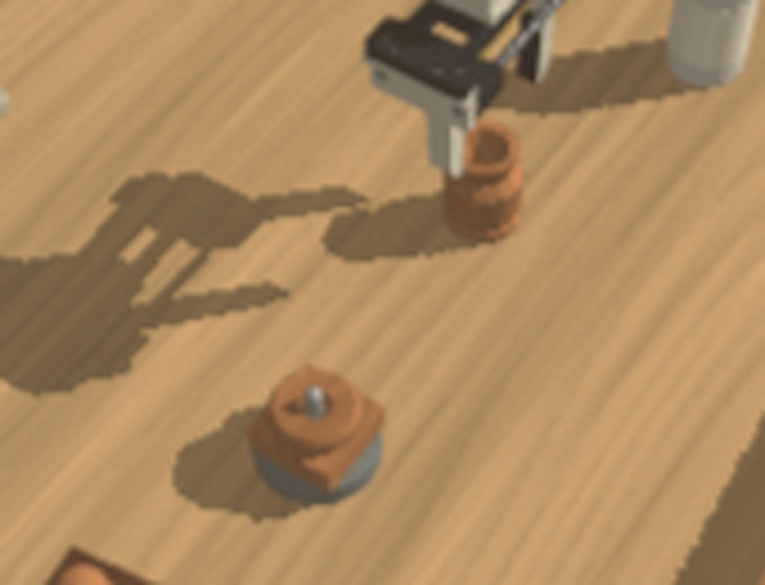

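The ring sits flat on the plinth with the rod through (rod at (315,400)), and the vase stands between the fingers. I'll descend gently, grip, and lift.

```bash
python3 -m inch '[0,0,-20,0,100,0,0,-40,0,100,0,0,-60,0,100,0,0,-75,0,100,0,0,-80,0,100,0,0,-80,0,100,0,0,-80,0,100]'; python3 -m inch '[0,0,0,0,70,0,0,0,0,60,0,0,0,0,40,0,0,0,0,40,0,0,0,0,40,0,0,0,0,40,0,0,0,0,40]' 25
```

```text
t: 15.75
tool_pos: [0.458, 0.212, 0.0133]
orientation: [-0.006, 3.14, 0.001]
force: [0.4, -0.4, -0.1]
opening: 0.0928
gripper_force: 0.0
t: 16.33
tool_pos: [0.4573, 0.2116, 0.0123]
orientation: [-0.006, 3.141, -0.0]
force: [-0.9, -1.5, 3.0]
opening: 0.0557
gripper_force: 25.0
```

```bash
python3 -m inch '[0,0,15,0,40,0,0,45,0,40,0,0,80,0,40,0,0,92,0,40,3,-38,92,0,40,6,-76,92,0,40,9,-114,92,0,40,12,-152,92,0,40,15,-190,92,0,40,18,-225,92,0,40]';python3 -m inch '[0.3,-5,0,0,40,0.3,-5,0,0,40,0.3,-5,0,0,40,0.3,-5,0,0,40]'
python3 - <<'E'
from h import *
c=read_camera("scene");t=proj(c,(.476,-.018,.09)).astype(int);print(t)
x,y=t;cr=c["image"][y-50:y+50,x-60:x+60];cv2.imwrite("pics/v2.png",cv2.resize(cr,None,fx=5.5,fy=5.5,interpolation=cv2.INTER_CUBIC))
E
```

```text
t: 17.17
tool_pos: [0.4747, -0.0152, 0.1036]
orientation: [0.006, -3.141, 0.0]
force: [0.7, 0.3, -1.6]
opening: 0.0556
gripper_force: 25.0
t: 17.5
tool_pos: [0.4752, -0.0171, 0.1037]
orientation: [0.007, -3.141, -0.001]
force: [-0.2, -0.1, -1.8]
opening: 0.056
gripper_force: 25.0
[288 181]
```

View pics/v2.png

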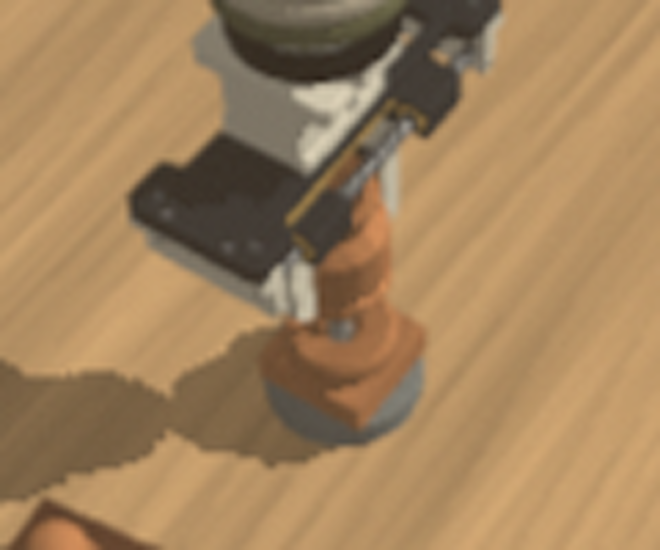

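The vase hangs upright above the rod (rod tip at about (342,325) in the crop). I'll check the alignment numerically from the drum's right edge.

Run:
```python
from h import *
c=read_camera("scene");s=robot.read_state();T=s["tool_pos"]
ra=cv2.GaussianBlur(reddish(c["image"]),(0,0),.6)
R=c["extrinsics"][:3,:3];ax=R[0].copy();ax[2]=0;ax/=np.linalg.norm(ax)   # horizontal dir that is image-right
for h in (.012,.02,.028,.036):
    p=np.array([T[0],T[1],T[2]-.0123+h]);e=proj(c,p+.028*ax);a=proj(c,p)
    row=int(round(a[1]));x=np.interp(1.32,*[v for v in (lambda xs:(ra[row,xs][::-1],xs[::-1]))(np.arange(int(a[0])+4,int(a[0])+18))]) if 0 else None
    xs=np.arange(int(a[0])+4,int(a[0])+20);k=np.argmax(ra[row,xs]<1.33);f=(ra[row,xs[k-1]]-1.33)/(ra[row,xs[k-1]]-ra[row,xs[k]])
    print("row",row,"axis",a.round(1),"pred right",e.round(1),"obs",round(xs[k-1]+f,2))
hsv=c["image"].astype(int);t=proj(c,(.4755,-.0183,.065));u,v=t.astype(int)
print("rod tip pred",proj(c,(.4755,-.0183,.068)).round(1));w=ra[v-8:v+9,u-9:u+10];yy,xx=np.where(w<1.2);print("grey px",list(zip(xx+u-9,yy+v-8))[:30])
```

```text
row 178 axis [288.  178.4] pred right [298.4 178.5] obs 298.89
row 177 axis [287.8 176.6] pred right [298.3 176.7] obs 298.96
row 175 axis [287.6 174.8] pred right [298.2 174.9] obs 298.96
row 173 axis [287.4 173. ] pred right [298.2 173.1] obs 307.58
rod tip pred [288.4 186.4]
grey px [(np.int64(279), np.int64(179)), (np.int64(280), np.int64(179)), (np.int64(281), np.int64(179)), (np.int64(282), np.int64(179)), (np.int64(283), np.int64(179)), (np.int64(284), np.int64(179)), (np.int64(279), np.int64(180)), (np.int64(280), np.int64(180)), (np.int64(281), np.int64(180)), (np.int64(282), np.int64(180)), (np.int64(283), np.int64(180)), (np.int64(284), np.int64(180)), (np.int64(279), np.int64(181)), (np.int64(280), np.int64(181)), (np.int64(281), np.int64(181)), (np.int64(282), np.int64(181)), (np.int64(283), np.int64(181)), (np.int64(284), np.int64(181)), (np.int64(279), np.int64(182)), (np.int64(280), np.int64(182)), (np.int64(281), np.int64(182)), (np.int64(282), np.int64(182)), (np.int64(283), np.int64(182)), (np.int64(284), np.int64(182)), (np.int64(279), np.int64(183)), (np.int64(280), np.int64(183)), (np.int64(281), np.int64(183)), (np.int64(282), np.int64(183)), (np.int64(283), np.int64(183)), (np.int64(284), np.int64(183))]
```

The vase axis matches the tool axis after allowing for the camera offset, and the rod is well within the bore play. Lower.

```bash
python3 -m inch '[0.5,-0.5,-10,0,40,0.5,-0.5,-19,0,40,0.5,-0.5,-23,0,40,0.5,-0.5,-27,0,40,0.5,-0.5,-31,0,40,0.5,-0.5,-35,0,40,0.5,-0.5,-35,0,40,0.5,-0.5,-35,0,40,0.5,-0.5,-35,0,40]'
```

```text
t: 18.35
tool_pos: [0.4762, -0.0189, 0.0694]
orientation: [-0.006, 3.141, -0.0]
force: [0.2, 0.2, -0.8]
opening: 0.0557
gripper_force: 25.0
```

```bash
python3 -m inch '[-0.5,0.5,-1,0,40,-0.5,0.5,-2,0,40,-0.5,0.5,-2.7,0,40,-0.5,0.5,-2.7,0,40,-0.5,0.5,-2.7,0,40]';python3 -m inch '[0,0,-0.6,0,40,0,0,-0.6,0,40]'
```

```text
t: 18.77
tool_pos: [0.4755, -0.0183, 0.0664]
orientation: [0.006, -3.142, -0.0]
force: [0.1, 0.4, -0.9]
opening: 0.0558
gripper_force: 25.0
t: 18.93
tool_pos: [0.4756, -0.0183, 0.0663]
orientation: [-0.006, 3.141, -0.0]
force: [-2.6, 0.4, 2.7]
opening: 0.0555
gripper_force: 25.0
```

```bash
python3 -m inch '[0,0,0,0,65,0,0,0,0,75,0,0,0,0,85,0,0,0,0,90,0,0,20,0,95,0,0,55,0,100,0,0,90,0,100,0,0,115,0,100,0,0,115,0,100,0,0,115,0,100]'; python3 -m inch '[-7,-40,0,0,100,-14,-80,0,0,100,-21,-120,0,0,100,-28,-160,0,0,100,-28,-186,0,0,100,-28,-186,0,0,100,-28,-186,-20,0,100,-28,-186,-40,0,100,-28,-186,-40,0,100]'
python3 - <<'E'
from h import *
for n in ("top","scene"):
    c=read_camera(n);t=proj(c,(.462,-.11,.06)).astype(int);print(n,t)
    x,y=t;cr=c["image"][y-62:y+62,x-75:x+75];cv2.imwrite(f"pics/f_{n}.png",cr)
a=[cv2.resize(cv2.imread(f"pics/f_{n}.png"),None,fx=2.65 ,fy=2.65,interpolation=cv2.INTER_CUBIC) for n in("top","scene")]
cv2.imwrite("pics/f1.png",np.hstack(a))
E
```

```text
t: 19.77
tool_pos: [0.477, -0.0185, 0.1829]
orientation: [-0.006, 3.137, -0.001]
force: [0.3, 0.7, -1.3]
opening: 0.0929
gripper_force: 0.0
t: 20.52
tool_pos: [0.4444, -0.2023, 0.1352]
orientation: [0.005, -3.134, -0.007]
force: [-1.1, 0.3, -0.7]
opening: 0.0933
gripper_force: 0.0
top [348 230]
scene [264 209]
```

View pics/f1.png

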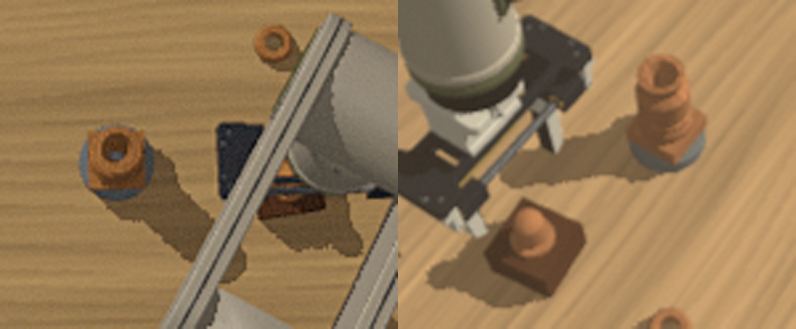

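The stack stands upright in both views (mouth in top at about (117,150) in the left crop) and the finial is still in its block. Now the knob's position, from both views.

Run:
```python
from h import *
for n,uv,im in (("top",(382.7,235.1),cv2.imread("pics/top0.png")),("scene",(239,234),None)):
    c=read_camera(n)
    if im is None: im=c["image"]
    r=cv2.GaussianBlur(im[:,:,2],(0,0),.6);ra=cv2.GaussianBlur(reddish(im),(0,0),.6)
    u,v=map(int,uv);print(n,r[v,u-16:u+17].tolist())
    m=((r>115)&(ra>1.36)).astype(np.uint8)
    q=[k for k in cv2.findContours(m,cv2.RETR_EXTERNAL,cv2.CHAIN_APPROX_NONE)[0] if cv2.pointPolygonTest(k,uv,False)>0]
    if q:
        (x,y),w=cv2.minEnclosingCircle(q[0]);b=cv2.boundingRect(q[0]);print("circ",x,y,w,"box",b,"area",cv2.contourArea(q[0]))
        for z in(.05,.063,.07):print(z,(1000*ray(c,(b[0]+(b[2]-1)/2,b[1]+(b[3]-1)/2),z)).round(1))
```

```text
top [148, 128, 88, 74, 78, 81, 80, 82, 116, 148, 154, 142, 150, 158, 162, 161, 157, 150, 142, 134, 126, 113, 94, 82, 69, 72, 74, 76, 92, 99, 99, 99, 98]
circ 381.0243835449219 235.2926788330078 7.357748508453369 box (374, 228, 14, 15) area 104.0
0.05 [ 448.5 -200.8   50. ]
0.063 [ 447.2 -199.    63. ]
0.07 [ 446.5 -198.    70. ]
scene [129, 118, 114, 102, 86, 79, 76, 75, 87, 100, 110, 118, 128, 141, 152, 159, 164, 165, 164, 163, 167, 172, 177, 179, 166, 131, 106, 102, 101, 100, 100, 100, 98]
circ 239.5 234.1842041015625 9.828609466552734 box (233, 225, 16, 20) area 195.0
0.05 [ 451.9 -200.1   50. ]
0.063 [ 458.  -204.2   63. ]
0.07 [ 461.2 -206.4   70. ]
```

```bash
python3 -m inch '[2,1,-25,0,100,2,1,-50,0,100,2,1,-75,0,100,2,1,-82,0,100,2,1,-82,0,100,2,1,-82,0,100,2,1,-82,0,100]'
```

```text
t: 21.3
tool_pos: [0.4509, -0.204, 0.061]
orientation: [-0.006, 3.139, -0.002]
force: [-0.2, 0.3, -0.6]
opening: 0.0931
gripper_force: 0.0
```

```bash
python3 -m inch '[0,0,-6,0,100,0,0,-11,0,100,0,0,-11,0,100,0,0,-11,0,100]'; python3 -m inch '[0,0,0,0,60,0,0,0,0,40,0,0,0,0,10,0,0,0,0,10,0,0,0,0,10,0,0,0,0,10,0,0,0,0,10,0,0,0,0,10,0,0,0,0,10]' 5
```

```text
t: 21.63
tool_pos: [0.4493, -0.2032, 0.0476]
orientation: [0.006, -3.141, -0.0]
force: [0.1, -1.8, 0.4]
opening: 0.0929
gripper_force: 0.0
t: 22.38
tool_pos: [0.4495, -0.2033, 0.0478]
orientation: [0.006, -3.142, 0.0]
force: [-0.0, 0.6, 0.4]
opening: 0.0378
gripper_force: 0.0
```

```bash
python3 -m inch '[0,0,0,0,10,0,0,0,0,10,0,0,0,0,10,0,0,0,0,10]' 5
```

```text
t: 22.72
tool_pos: [0.4495, -0.2033, 0.0478]
orientation: [-0.006, 3.142, -0.0]
force: [-0.4, -0.4, 0.2]
opening: 0.0317
gripper_force: 5.0
```

Gripped at 31.7 mm on the knob. Next I open, turn 90°, and grip along x, which centres the finial both ways.

```bash
python3 -m inch '[0,0,0,0,60,0,0,0,0,80,0,0,0,0,80,0,0,0,-7,80,0,0,0,-14,80,0,0,0,-21,80,0,0,0,-28,80,0,0,0,-35,80,0,0,0,-42,80,0,0,0,-49,80]'; python3 -m inch '[0,0,0,-7,80,0,0,0,-14,80,0,0,0,-21,80,0,0,0,-28,80,0,0,0,-35,80,0,0,0,-41,80,0,0,0,-41,80,0,0,0,-41,60,0,0,0,-41,10,0,0,0,-41,10]' 15;  python3 -m inch '[0,0,0,0,10,0,0,0,0,10,0,0,0,0,10,0,0,0,0,10,0,0,0,0,10,0,0,0,0,10,0,0,0,0,10,0,0,0,0,10]' 25
```

```text
t: 23.55
tool_pos: [0.4495, -0.2033, 0.0478]
orientation: [-1.306, -2.857, -0.0]
force: [1.1, 0.6, -0.0]
opening: 0.074
gripper_force: 0.0
t: 24.38
tool_pos: [0.4495, -0.2033, 0.0478]
orientation: [-2.214, -2.229, 0.0]
force: [0.1, -0.0, -0.2]
opening: 0.0587
gripper_force: 0.0
t: 25.05
tool_pos: [0.4495, -0.2033, 0.0478]
orientation: [-2.217, -2.226, 0.0]
force: [-0.9, -0.6, 0.7]
opening: 0.0312
gripper_force: 25.0
```

```bash
python3 -m inch '[0,0,12,0,10,0,0,30,0,10,0,0,60,0,10,0,0,95,0,10,0,0,130,0,10,0,0,140,0,10,5,36,140,0,10,10,72,140,0,10,15,108,140,0,10,20,144,140,0,10]'; python3 -m inch '[6,38,0,0,10,6,41,0,0,10,6,41,0,0,10,6,41,0,0,10,6,41,0,0,10,6,41,0,0,10]'
python3 - <<'E'
from h import *
c=read_camera("scene");t=proj(c,(.476,-.018,.14)).astype(int);print(t)
x,y=t;cr=c["image"][y-50:y+65,x-60:x+60];cv2.imwrite("pics/f2.png",cv2.resize(cr,None,fx=5,fy=5,interpolation=cv2.INTER_CUBIC))
T=robot.read_state()["tool_pos"];print(T,"tenon end/collar pred crop",[((proj(c,(T[0],T[1],T[2]-d))-t+[60,50])*5).round() for d in(.0378,.0078)],"mouth pred",((proj(c,(.4756,-.0183,.124))-t+[60,50])*5).round())
E
```

```text
t: 25.88
tool_pos: [0.4695, -0.058, 0.1885]
orientation: [2.218, 2.224, 0.001]
force: [-0.4, 0.1, -0.7]
opening: 0.0316
gripper_force: 25.0
t: 26.38
tool_pos: [0.4754, -0.0196, 0.1879]
orientation: [2.219, 2.224, -0.0]
force: [0.4, -0.1, 0.3]
opening: 0.0314
gripper_force: 25.0
[287 170]
[ 0.47540211 -0.01958069  0.18783305] tenon end/collar pred crop [array([297., 242.]), array([293., 205.])] mouth pred [301. 271.]
```

View pics/f2.png

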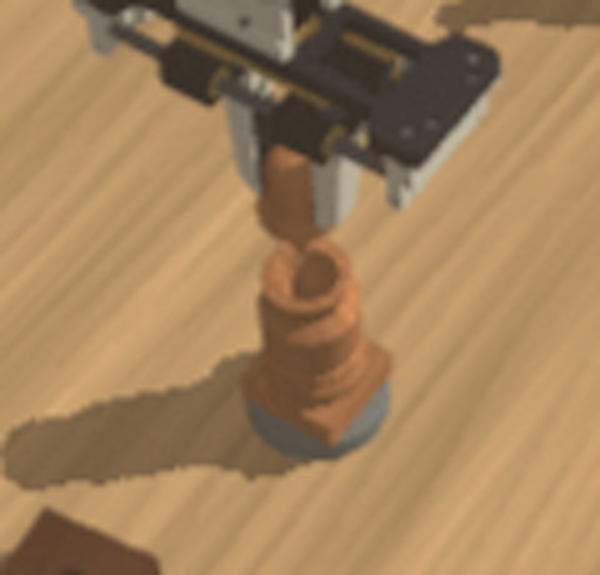

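The finial hangs upright. The mouth centre is seen at about (306,272), against (304,270) predicted, so it is aligned. I'll lower slowly with force checks.

```bash
python3 -m inch '[0.3,1,-12,0,10,0.3,1,-24,0,10,0.3,1,-29,0,10,0.3,1,-33,0,10,0.3,1,-37,0,10,0.3,1,-40,0,10,0.3,1,-40,0,10,0.3,1,-40,0,10]'; python3 -m inch '[0,0,-3,0,10,0,0,-6,0,10,0,0,-9,0,10,0,0,-12,0,10,0,0,-14,0,10,0,0,-14,0,10,0,0,-14,0,10]'
```

```text
t: 27.1
tool_pos: [0.4758, -0.0172, 0.1478]
orientation: [-2.217, -2.226, 0.0]
force: [1.0, 0.2, -0.1]
opening: 0.0317
gripper_force: 25.0
t: 27.68
tool_pos: [0.4756, -0.0173, 0.1336]
orientation: [-2.217, -2.226, 0.001]
force: [-0.6, 0.0, -0.7]
opening: 0.0317
gripper_force: 25.0
```

```bash
python3 -m inch '[0,-0.5,-0.7,0,10,0,-0.5,-1.4,0,10,0,-0.5,-1.9,0,10,0,-0.5,-1.9,0,10,0,-0.5,-1.9,0,10]'
```

```text
t: 28.1
tool_pos: [0.4758, -0.0178, 0.1319]
orientation: [-2.217, -2.226, 0.0]
force: [-0.6, -0.3, -1.3]
opening: 0.0315
gripper_force: 25.0
```

```bash
python3 -m inch '[0,0,-0.6,0,10,0,0,-0.6,0,10,0,0,-0.6,0,10]'
```

```text
t: 28.35
tool_pos: [0.476, -0.0178, 0.1318]
orientation: [2.217, 2.226, 0.0]
force: [-1.5, 0.1, 4.3]
opening: 0.0315
gripper_force: 25.0
```

Seated with contact at exactly the predicted 131.8 mm. Release, retreat upward, then step aside.

```bash
python3 -m inch '[0,0,0,0,45,0,0,0,0,60,0,0,0,0,70,0,0,0,0,80,0,0,15,0,80,0,0,45,0,80,0,0,80,0,80,0,0,110,0,80,0,0,110,0,80]'; python3 -m inch '[-20,35,0,0,80,-40,70,0,0,80,-60,105,0,0,80,-80,140,0,0,80,-80,175,0,0,80,-80,210,0,0,80,-80,210,0,0,80,-80,210,0,0,80,-80,210,0,0,80,-80,210,0,0,80]'
python3 - <<'E'
from h import *
a=[]
for n in ("top","scene"):
    c=read_camera(n);x,y=proj(c,(.5,-.06,.06)).astype(int)
    a.append(cv2.resize(c["image"][y-75:y+75,x-78:x+78],None,fx=2.55,fy=2.55,interpolation=cv2.INTER_CUBIC))
cv2.imwrite("pics/end.png",np.hstack(a))
E
python3 meas.py | grep spare
```

```text
t: 29.1
tool_pos: [0.4789, -0.0182, 0.2485]
orientation: [2.211, 2.22, 0.01]
force: [-0.0, -0.2, 1.6]
opening: 0.074
gripper_force: 0.0
t: 29.93
tool_pos: [0.396, 0.1913, 0.2411]
orientation: [2.218, 2.224, -0.001]
force: [-0.6, 0.1, 0.3]
opening: 0.0743
gripper_force: 0.0
spare top rect [ 605.9 -200.3] [42.  42.7] 88.7 cen 605.7 -200.0 ell [ 605.6 -199.9] [41.7 43.4]
spare scene rect [ 607.9 -196.7] [38.9 37.9] 33.3 cen 607.9 -196.9 ell [ 607.8 -196.8] [39.1 40.2]
```

View pics/end.png

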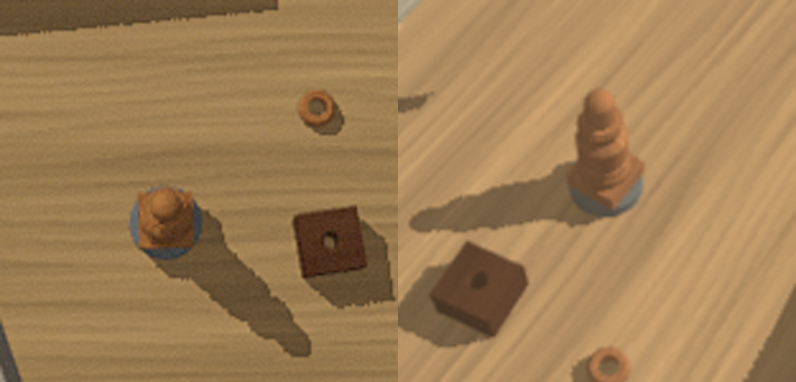

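The complete stack stands upright on the stand (about (605,150) in the right view), the block is empty, the spare ring has not moved, and the arm is clear. Handing in.

```bash
python3 -c "
from plant import job
print(job.close_job())"
```

```text
the job is handed in; nothing more can be done
None
```

The post cap is dry-fitted on the rod in the order asked (plinth, larger ring, vase mouth up, finial with its tenon fully down); each piece made contact at its expected height, the smaller ring measured unmoved, I went nowhere near the mallet and stayed clear of the glue bottle, and the job was handed in at about 30 s.

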